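# Ease the sagging bolt over its bent keeper and hold the solder-pot gate ajar

## Task

The yellow gate of the guard cage round the solder pot is bolted shut, and the worn bolt sags so that its head catches behind the bent-up lip of the keeper. Take the bolt by its black ball knob, lift it over the lip while pulling it back clear of the keeper, then swing the gate open by that knob until the gap at its latch edge is about 8 cm. Finish still holding the knob, bolt drawn back and gate still, because the spring hinges shut it if let go; leave everything else on the bench where it is.

Things in the scene. Friction and masses are not known exactly. Their poses are not given: they have to be found in the camera images.
- bolt_knob: black ball knob, 24 mm across, on an upright 10 mm stem rising 50 mm out of the bolt. Origin: the ball's centre, about 262 mm above the table at the start; gate and cage end at 235 and 240 mm, so fingers reaching up to 19 mm below the centre clear everything. z up the stem, y along the bolt towards its head, x into the cage. Part of the bolt, moves with it
- bolt_draw (a joint): how far the bolt is drawn back along its length towards the hinge side, in m: 0 to 0.004 at the start (shot), 0.05 at its end stop. At about 0.006 its head meets the lip and goes no further unless lifted; from 0.034 it is out of the keeper and the gate is free. Sliding friction about 1.5 N; it stays where it is left
- bolt_lift (a joint): tilt of the bolt about its rear guide, in rad: 0 = sagging by its weight, 0.10 = raised to the stop. The knob starts 145 mm in front of this pivot (less as it is drawn). The head clears the lip above about 0.03, i.e. with the knob raised 5 mm or more; 8 mm is comfortable, 14 mm meets the stop. Lifting takes 3 to 5 N at the knob; let go, it drops
- gate (a joint): swing of the gate about its upright hinge, in rad: 0 = shut; it grows as the gate swings out of the cage front, anticlockwise seen from above, up to 1.3. Spring hinges always push it shut: about 2 N at the knob when shut, 3.5 N at 0.3 rad
- gate_leaf: yellow gate of square tube and bars, 295 mm wide, from 30 to 235 mm above the table, 20 mm thick. Origin on the hinge line at table height, in the plane of the gate's front face. z up, y from the hinge to the latch edge, x into the cage; the gate opens to -x. The bolt's axis runs 15 mm in front of the front face, about 205 mm above the table
- gate_hinge (a point): point on the gate's hinge line, level with the gate's top edge (235 mm above the table)
- gate_edge (a point): latch edge of the gate at its top front corner, 295 mm from the hinge line, 235 mm above the table; moves with the gate
- jamb_edge (a point): edge of the fixed jamb post beside gate_edge, same height; 4 mm from gate_edge when the gate is shut. The horizontal distance between the two is the gap of the gate
- bolt_head (a point): middle of the bolt's head: a steel block 20 x 22 x 28 mm (28 mm tall) at the end of the 12 mm square bolt, 101 mm in front of the knob along the bolt
- keeper_lip (a point): middle of the top edge of the keeper's lip, a bright metal tongue 4 mm thick and 36 mm wide bent up at the keeper's mouth on the jamb
- cage: open-topped guard cage of grey tube and steel bars, fixed to the bench, 260 x 373 x 240 mm, the solder pot inside it. Origin on the table under the knob's place when the bolt is shot and level; x into the cage, y from the hinge side to the jamb, z up
- solder_bar: bar of solder 18 x 150 x 12 mm lying inside the cage behind the pot; origin under its middle
- flux_jar: amber flux jar, 56 mm across, 67 mm tall, with a brush standing up out of it to 145 mm; origin under its middle
- solder_spool: spool of solder wire with white flanges, 64 mm across, 42 mm tall; origin under its middle
- wool_cup: black cup of brass wool for tip cleaning, 68 mm across, 60 mm tall; origin under its middle
- sponge_tray: black tray with a yellow sponge, 85 x 115 x 22 mm; origin under its middle
- board: round green circuit board, 84 mm across, lying flat, 12 mm high with its parts; origin under its middle
- cell_holder: black holder with two green cells, 62 x 34 x 19 mm; origin under its middle
- kit_carton: ochre carton 110 x 160 x 50 mm; origin under its middle

How it is judged:
On the way, in this order (a step that is already met when the one before it is completed fails the run):
1. the bolt's head is lifted at the lip (tilt above 0.024 rad) by the fingers on its knob while it is still in the keeper (drawn less than 20 mm) (value of joint bolt_lift above 0.024 rad and value of joint bolt_draw below 0.02 m and contact force between the fingers and bolt_knob above 0.5 N), for 0.05 s.
2. the bolt is drawn clear of the keeper (more than 34 mm) with the fingers on its knob and the gate not yet open (gap under 40 mm) (value of joint bolt_draw above 0.034 m and horizontal distance between gate_edge and jamb_edge below 0.04 m and contact force between the fingers and bolt_knob above 0.5 N), for 0.05 s.
At the end, for the whole second after the job is handed in: the gate stands still and ajar with 55 to 110 mm between gate_edge and jamb_edge, the bolt is still drawn back at least 28 mm, the fingers press on the knob with more than 1 N, and nothing else touches or props the gate leaf (horizontal distance between gate_edge and jamb_edge between 0.055 and 0.11 m and value of joint bolt_draw above 0.028 m and contact force between the fingers and bolt_knob above 1 N and velocity of joint gate between -0.06 and 0.06 rad/s and contact force between gate_leaf and anything else below 1 N); the arm keeps its last pose, push and grip.
It fails at once if something else on the bench or in the cage is disturbed (moved more than 25 mm) (distance of any of solder_bar, flux_jar, solder_spool, wool_cup, sponge_tray, board, cell_holder, kit_carton from where it was at the start of the episode above 0.025 m).
It also fails if it takes over 38 s, if anything falls off the work surface, if the arm or the gripper's body presses on something with over 40 N, if the wrist force passes 120 N, or if a joint passes its speed limit or range.

## Robot

A 6-joint arm with a two-finger parallel gripper is mounted at the origin on the work surface. World frame = base frame: x ahead of the robot, y to its left, z up, the work surface at z = 0. Lengths are in m, angles in rad, forces in N, time in s.
With the tool pointing down it reaches from about 0.35 to 0.775 m from the base axis. Payload 5.5 kg.
Tool frame: the origin (TCP) lies at the very end of the fingers, on their centre line; the grasp point (between the pads) lies 19 mm behind it; z points along the fingers, y is the line along which they close (so a half turn about z gives the same grasp; the last joint's range is limited). The gripper opens to 85 mm and grips with 20 to 120 N. Pads are 22 mm wide; open, the fingers measure 114 mm over their backs; the gripper's body (76 mm by 85 mm) begins 54 mm behind the grasp point. The pads swing forward as they close: fully open they stand 13 mm farther back than shut.
Start: joints at [-1.282, 0.313, 0.046, 1.304, 0, 1.431], TCP at [0.239, -0.523, 0.231] pointing down, gripper open.
Joint ranges: [-2.76, 2.76], [-0.86, 1.69], [-1.03, 1.26], [-2.2, 2.34], [-1.47, 1.5], [-3.14, 3.14]. Speed limits (rad/s): [2.57, 2.57, 3.14, 3.14, 3.14, 3.14].

## Interface

Orientations are given as a unit quaternion [w, x, y, z].
In Python, from workcell import env gives the robot as it stands. The module is installed in compiled form; this text tells all that it offers.
- The arm moves only by the tool jog_arm, never from a script. Its arguments are lists of equal length, an entry for each row: "gripper": the opening, from 0 (shut) to 1 (fully open); "offset": the shift along the world's x, y, z in cm, a list of three; "twist": the turn about the world's z in degrees. In form: {"gripper": [gripper, ...], "offset": [[dx, dy, dz], ...], "twist": [twist, ...]}. A call has exactly 8 rows; each row is the pose to reach, as a shift and turn from the pose commanded when the call began; what a row does not reach only later rows make up. A row lasts 1/8 s, in which the tool goes at most 62.5 mm and 10.7 degrees, less where a joint would pass 70% of its speed; a pose out of reach is approached as far as the arm can. A call with a gripper value outside its range is refused whole. The fingers move at their own pace and stop on an object; "squeeze" is the grip in N (left out, the last holds). Time passes only in rows, so rows that repeat a pose let the fingers close, or fill a call up. It gives the time, the measured TCP pose, the force, the opening and the grip force at its end, in the units of the state.
- env.get_state(): the state, without advancing time (a new reading comes with each control period).
- env.read_camera(name): name is "scene" or "side" or "wrist"; returns a dict with "image" (420x560x3 uint8, red, green, blue), "z_map" (420x560 float32, m along the optical axis (not along the pixel's ray), 0 where there is no reading), "fovy" (degrees; the focal length in pixels is half the picture's height over the tangent of half this angle, whatever the lens; pixels are square), "cx", "cy" (the principal point, pixels), "cam_to_world" (4x4, takes a point from camera to world coordinates). Camera axes: x right, y up, looking along -z (the intrinsics and any distortion apply to the point x, -y, -z); pixel columns grow to the right and rows downward; lengths in m; the calibration is good to about 2 mm. The wrist camera is an equidistant fisheye: a pixel r from the principal point sees the ray r / f radians off the axis. A picture is of the moment at which its call begins.
- env.hand_in(): hands the job in; it is judged then, once.
The state is a dict: "clock": time; "joint_pos": joint angles; "qvel": joint speeds; "tau": joint torques, N m; "tcp_pos": TCP position; "orientation": TCP orientation; "wrist_force": force on the tool from outside, world axes, zero at the start; "ft_torque": the same for the moment, N m; "finger_gap": finger opening in m; "grip_force": force on a finger pad.
Only numpy, scipy, OpenCV 4.12 (cv2) and the standard library are available. Lean on these libraries where they do the work, as an engineer would, in place of code of your own. Each camera call takes 0.05 s, during which the arm holds its last target. There are 200 camera calls.

## Working session

There is one attempt and no reset: what is moved stays moved. The work goes in short steps, Python scripts to look and compute and a tool call to move; the robot and the scene stay as the last step left them, time stands still between calls to the robot, and variables do not carry over. Pictures are saved under pics/ and viewed, at most 10 in all, crops included, and the job is handed in when it is done.

Besides the shell and the picture viewer there is one more tool, called after ">>>" by a JSON object that holds its "fn" and its "kwargs". jog_arm: Moves the arm, as the interface text tells. Its arguments: {"type":"object","properties":{"gripper":{"type":"array"},"offset":{"type":"array"},"twist":{"type":"array"},"squeeze":{"type":"number"}},"required":["gripper","offset","twist"]}

```bash
mkdir -p pics
cat > h.py <<'E'
import numpy as np, cv2
from workcell import env
def world(c,u,v,z=None):
    f=len(c["image"])/2/np.tan(np.radians(c["fovy"]/2))
    z=c["z_map"][int(v),int(u)] if z is None else z
    p=np.array([(u-c["cx"])/f*z,-(v-c["cy"])/f*z,-z,1])
    return (c["cam_to_world"]@p)[:3]
def cloud(c):
    f=len(c["image"])/2/np.tan(np.radians(c["fovy"]/2))
    H,W=c["z_map"].shape; v,u=np.mgrid[:H,:W]; z=c["z_map"]
    p=np.stack([(u-c["cx"])/f*z,-(v-c["cy"])/f*z,-z,np.ones_like(z)],-1)
    return (p@c["cam_to_world"].T)[...,:3]
E
python3 - <<'E'
from h import *
for n in("scene","side"):
    c=env.read_camera(n); cv2.imwrite(f"pics/{n}0.png",c["image"][...,::-1]); np.savez(f"{n}0.npz",**c)
    print(n,c["fovy"],c["cam_to_world"].round(3).tolist())
    P=cloud(c); im=c["image"].astype(int)
    m=(im.max(2)<60)&(P[...,2]>.25)&(P[...,2]<.285)&(c["z_map"]>0)
    v,u=np.nonzero(m); print(len(u))
    k,lab,st,ce=cv2.connectedComponentsWithStats(m.astype(np.uint8))
    for i in range(1,k):
        if st[i,4]>8: print(st[i],ce[i],P[lab==i].mean(0).round(4),P[lab==i].min(0).round(3),P[lab==i].max(0).round(3))
s=env.get_state(); print(s["tcp_pos"],s["orientation"],s["finger_gap"],s["wrist_force"])
E
```

```text
scene 57.02784415658121 [[0.799, -0.438, 0.411, 1.097], [0.601, 0.604, -0.524, -0.629], [-0.019, 0.666, 0.746, 1.112], [0.0, 0.0, 0.0, 1.0]]
306
[318   2  12   9  81] [323.60493827   6.0617284 ] [-0.0343  1.2269  0.2678] [-0.072  1.208  0.25 ] [-0.01   1.26   0.284]
[205 129  12  19 100] [210.03 136.68] [0.2411 0.0691 0.2646] [0.225 0.028 0.25 ] [0.254 0.111 0.281]
[245 186   6   7  35] [247.57142857 189.22857143] [ 0.515  -0.0512  0.2683] [ 0.506 -0.058  0.26 ] [ 0.523 -0.042  0.275]
[ 61 232  11   9  52] [ 66.84615385 235.61538462] [ 0.2247 -0.4799  0.2683] [ 0.213 -0.486  0.251] [ 0.233 -0.47   0.284]
[ 42 261   8   8  35] [ 45.48571429 265.05714286] [ 0.2658 -0.5682  0.2687] [ 0.258 -0.574  0.256] [ 0.27  -0.562  0.284]
side 45.731157771801605 [[-0.926, 0.197, -0.323, 0.054], [-0.378, -0.471, 0.797, 1.288], [0.005, 0.86, 0.511, 0.976], [0.0, 0.0, 0.0, 1.0]]
44
[303 173   6   7  35] [305.42857143 176.08571429] [ 0.5081 -0.0392  0.2638] [ 0.499 -0.051  0.251] [ 0.516 -0.028  0.273]
[ 0.23893577 -0.52251077  0.23050021] [-8.08847475e-04  9.77102199e-01  2.12768971e-01 -6.45151465e-05] 0.08537324885004491 [ 0.33028902 -0.61526503 -0.03466241]
```

View pics/scene0.png

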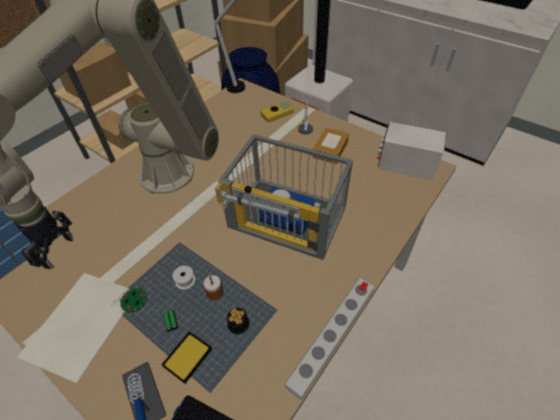

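View pics/side0.png

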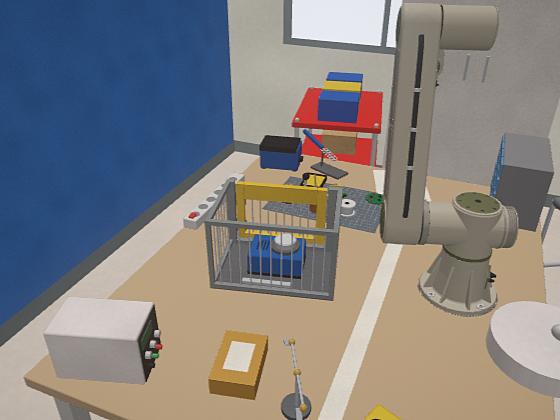

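Run:
```python
from h import *
c=dict(np.load("scene0.npz")); P=cloud(c); im=c["image"]
cv2.imwrite("pics/crop0.png",cv2.resize(im[125:265,200:365],None,fx=4.2,fy=4.2,interpolation=cv2.INTER_CUBIC)[...,::-1])
hsv=cv2.cvtColor(im,cv2.COLOR_RGB2HSV)
m=(abs(hsv[...,0].astype(int)-24)<7)&(hsv[...,1]>150)&(P[...,2]>.228)&(P[...,2]<.242)&(abs(P[...,0]-.55)<.3)
m[:, :200]=0
p=P[m]; print(len(p)); l=cv2.fitLine(p[:,:2].astype(np.float32),cv2.DIST_HUBER,0,.01,.01).ravel(); print(l, np.degrees(np.arctan2(l[1],l[0])))
t=(p[:,:2]-l[2:])@l[:2]; n=(p[:,:2]-l[2:])@[-l[1],l[0]]
for q in(t.min(),t.max()): print(q,l[2:]+q*l[:2])
print(np.percentile(n,[0,5,50,95,100]))
```

```text
413
[ 0.97392756  0.22685935  0.5953004  -0.00226112] 13.112238
-0.1674960944322985 [ 0.43217131 -0.04025918]
0.12838896502510597 [0.72034193 0.02686511]
[-0.01151172 -0.00810055 -0.00015072  0.00899217  0.01174901]
```

View pics/crop0.png

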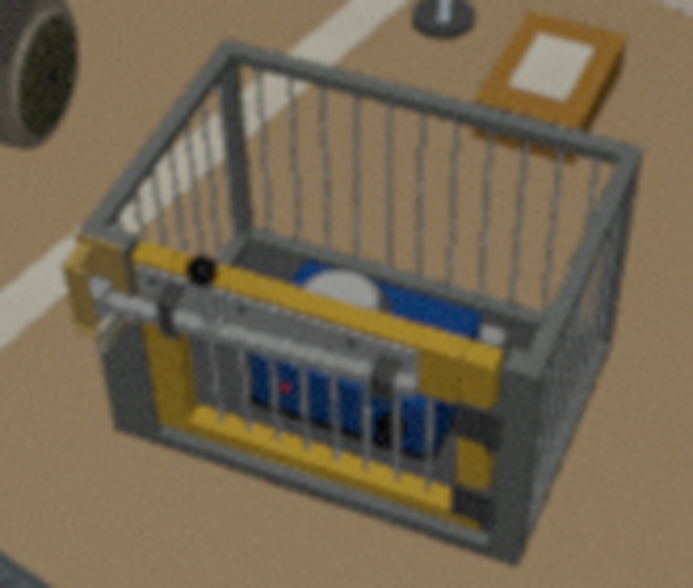

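>>> {"fn": "jog_arm", "kwargs": {"gripper": [1, 1, 1, 1, 1, 1, 1, 1], "offset": [[0, 0, 5], [1, 2, 10], [5, 8, 11], [8, 14, 11], [11, 19, 11], [14, 24, 11], [17, 29, 11], [20, 34, 11]], "twist": [0, -2, -4, -6, -8, -10, -11, -11.5], "squeeze": 60}}

```text
clock: 1.1
tcp_pos: [0.4396, -0.181, 0.3411]
orientation: [-0.0, 0.994, 0.114, -0.0]
wrist_force: [0.5, -1.5, -0.6]
finger_gap: 0.0854
grip_force: 0.0
```

>>> {"fn": "jog_arm", "kwargs": {"gripper": [1, 1, 1, 1, 1, 1, 1, 1], "offset": [[3, 5, 0], [5, 9, 0], [6.5, 12, 0], [7.2, 13.6, 0], [7.2, 13.6, 0], [7.2, 13.6, 0], [7.2, 13.6, 0], [7.2, 13.6, 0]], "twist": [0, 0, 0, 0, 0, 0, 0, 0]}}

```text
clock: 2.1
tcp_pos: [0.5108, -0.0478, 0.3414]
orientation: [0.0, 0.994, 0.113, 0.0]
wrist_force: [0.9, -0.1, 0.1]
finger_gap: 0.0855
grip_force: 0.0
```

Run:
```python
from h import *
c={n:env.read_camera(n) for n in("wrist","scene","side")}
for n in c: np.savez(f"{n}1.npz",**c[n])
w=c["wrist"]; cv2.imwrite("pics/wrist1.png",w["image"][...,::-1])
print(w["fovy"],w["cx"],w["cy"],w["cam_to_world"].round(3).tolist())
s=env.get_state(); print(s["clock"],s["tcp_pos"],s["orientation"],s["joint_pos"],s["wrist_force"])
# fisheye cloud, black things near z .26
f=210/np.tan(np.radians(w["fovy"]/2)); v,u=np.mgrid[:420,:560]; x=u-w["cx"];y=v-w["cy"];r=np.hypot(x,y)+1e-9
th=r/f; k=np.tan(th)/r; z=w["z_map"]
P=(np.stack([x*k*z,-y*k*z,-z,np.ones_like(z)],-1)@w["cam_to_world"].T)[...,:3]
m=(z>0)&(th<1.4)&(np.hypot(P[...,0]-.511,P[...,1]+.0465)<.035)&(P[...,2]>.25)&(P[...,2]<.285)
p=P[m]; print(len(p), p.mean(0) if len(p) else '')
if len(p)>20:
    A=np.c_[2*p,np.ones(len(p))]; s=np.linalg.lstsq(A,(p**2).sum(1),rcond=None)[0]; print("sphere",s[:3],np.sqrt(s[3]+s[:3]@s[:3])); print(p.min(0),p.max(0)); vv,uu=np.nonzero(m); print(uu.mean(),vv.mean())
```

```text
65.70646984690485 279.1577727596776 205.01646914574138 [[0.224, 0.932, 0.285, 0.583], [-0.974, 0.215, 0.066, -0.031], [0.0, -0.293, 0.956, 0.484], [0.0, 0.0, 0.0, 1.0]]
2.25 [ 0.51095918 -0.04739551  0.34142735] [8.89199311e-05 9.93545461e-01 1.13434581e-01 6.98666211e-05] [-2.48961689e-01  1.85070733e-01  1.45318059e-01  1.53084992e+00
 -1.16704107e-04  2.66527241e+00] [ 0.26680924 -0.62217555 -0.39089562]
823 [ 0.51261218 -0.04723623  0.26889828]
sphere [ 0.51019512 -0.0477353   0.2617839 ] 0.0113588866906474
[ 0.49982314 -0.0595608   0.25814487] [ 0.52174766 -0.03606287  0.27401218]
278.7168894289186 214.0
```

View pics/wrist1.png

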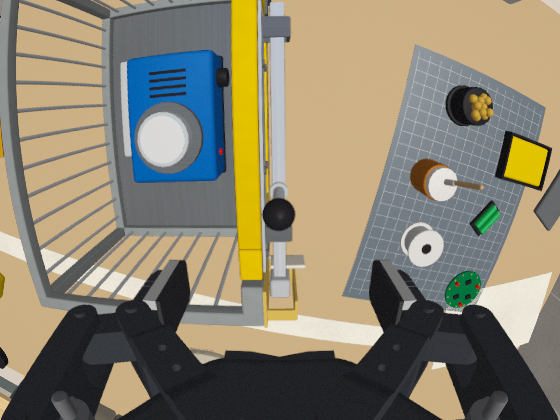

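The wrist view shows the ball knob at (279,214), centred between the open fingers. The bolt runs up the picture, with the head and keeper near (285,265). The knob centre fits at (0.510, -0.048, 0.262).

>>> {"fn": "jog_arm", "kwargs": {"gripper": [1, 1, 1, 1, 0, 0, 0, 0], "offset": [[-0.1, 0, -4], [-0.1, 0, -8], [-0.1, 0, -9.6], [-0.1, 0, -9.6], [-0.1, 0, -9.6], [-0.1, 0, -9.6], [-0.1, 0, -9.6], [-0.1, 0, -9.6]], "twist": [0, 0, 0, 0, 0, 0, 0, 0], "squeeze": 60}}

```text
clock: 3.25
tcp_pos: [0.5105, -0.0472, 0.2462]
orientation: [0.001, 0.994, 0.114, 0.001]
wrist_force: [-0.6, 0.3, 3.9]
finger_gap: 0.0209
grip_force: 58.5
```

>>> {"fn": "jog_arm", "kwargs": {"gripper": [0, 0, 0, 0, 0, 0, 0, 0], "offset": [[0, 0, 0.2], [0, 0, 0.4], [0, 0, 0.6], [0, 0, 0.8], [0, 0, 0.9], [0, 0, 0.9], [0, 0, 0.9], [0, 0, 0.9]], "twist": [0, 0, 0, 0, 0, 0, 0, 0]}}

```text
clock: 4.25
tcp_pos: [0.51, -0.0469, 0.2542]
orientation: [-0.0, 0.994, 0.114, -0.0]
wrist_force: [1.8, -0.1, -5.5]
finger_gap: 0.0209
grip_force: 58.8
```

Run:
```python
from h import *
a=dict(np.load("wrist1.npz"));w=env.read_camera("wrist"); 
cv2.imwrite("pics/wrist2.png",cv2.resize(w["image"][150:350,180:400],None,fx=2.7,fy=2.7,interpolation=cv2.INTER_CUBIC)[...,::-1])
```

```text
(no output)
```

View pics/wrist2.png

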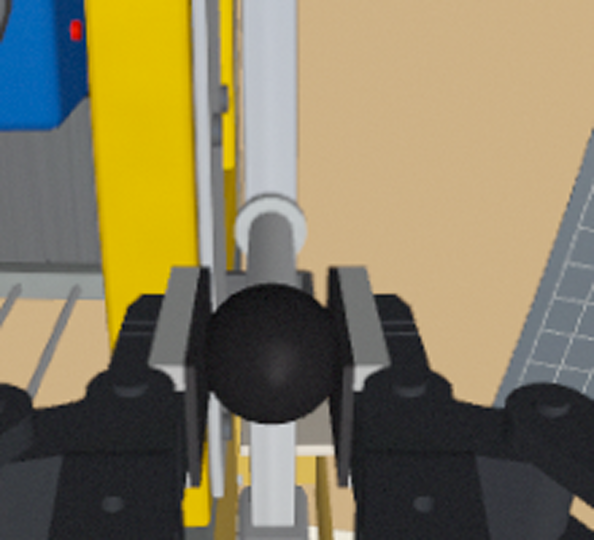

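The ball at (272,352) in the crop sits squarely between the pads, and the bolt is raised: about 5.5 N down, with the tool 8 mm up. Next I draw it towards the hinge.

>>> {"fn": "jog_arm", "kwargs": {"gripper": [0, 0, 0, 0, 0, 0, 0, 0], "offset": [[0.5, 0.1, 0], [1.0, 0.2, 0], [1.6, 0.4, -0.1], [2.2, 0.5, -0.2], [2.8, 0.65, -0.2], [3.4, 0.8, -0.3], [4.0, 0.9, -0.3], [4.2, 1.0, -0.3]], "twist": [0, 0, 0, 0, 0, 0, 0, 0]}}

```text
clock: 5.3
tcp_pos: [0.5526, -0.037, 0.2512]
orientation: [0.0, 0.994, 0.114, 0.0]
wrist_force: [-2.2, -1.2, -4.3]
finger_gap: 0.0209
grip_force: 59.0
```

>>> {"fn": "jog_arm", "kwargs": {"gripper": [0, 0, 0, 0, 0, 0, 0, 0], "offset": [[0, 0, 0], [0, 0, 0], [0, 0, 0], [0, 0, 0], [0, 0, 0], [0, 0, 0], [0, 0, 0], [0, 0, 0]], "twist": [0, 0, 0, 0, 0, 0, 0, 0]}}

```text
clock: 6.3
tcp_pos: [0.5521, -0.037, 0.2514]
orientation: [0.0, 0.994, 0.114, 0.0]
wrist_force: [2.4, -0.1, -5.7]
finger_gap: 0.0206
grip_force: 58.9
```

Run:
```python
from h import *
w=env.read_camera("wrist"); 
cv2.imwrite("pics/wrist3.png",cv2.resize(w["image"][150:350,180:400],None,fx=2.7,fy=2.7,interpolation=cv2.INTER_CUBIC)[...,::-1])
H=np.array([.720,.027]);T=env.get_state()["tcp_pos"]; r=T[:2]-H; print(r,np.hypot(*r))
for d in(5,10,15.5):
    a=np.radians(d); R=np.array([[np.cos(a),-np.sin(a)],[np.sin(a),np.cos(a)]]); print(d,(R@r-r)*100)
```

```text
[-0.16789038 -0.06401178] 0.17967939934922927
5 [ 0.62178679 -1.43890263]
10 [ 1.36661612 -2.81813751]
15.5 [ 2.32125014 -4.2538672 ]
```

View pics/wrist3.png

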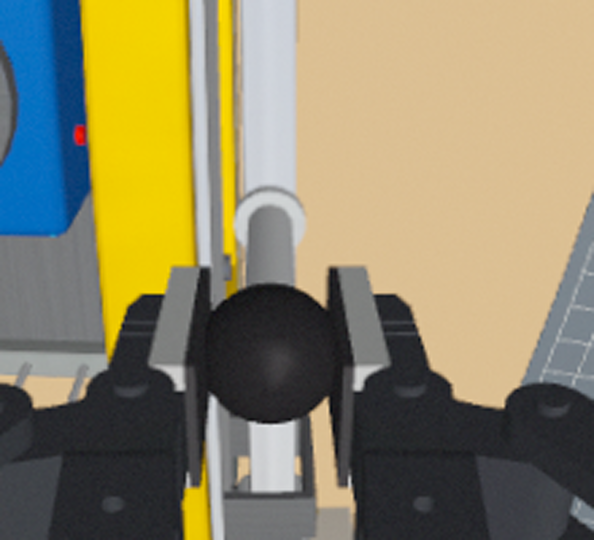

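The ball is still centred in the pads and the front guide at (270,510) is much nearer, so the bolt is drawn about 42 mm. Next I swing the gate about its hinge.

>>> {"fn": "jog_arm", "kwargs": {"gripper": [0, 0, 0, 0, 0, 0, 0, 0], "offset": [[0.1, -0.2, 0], [0.2, -0.6, 0], [0.35, -1.0, 0], [0.55, -1.45, 0], [0.75, -1.9, 0], [0.95, -2.4, 0], [1.2, -2.85, 0], [1.4, -3.3, 0]], "twist": [0.7, 2, 3.5, 5, 6.6, 8.3, 10, 11.6]}}

```text
clock: 7.35
tcp_pos: [0.5664, -0.0702, 0.2512]
orientation: [-0.0, 0.977, 0.215, 0.0]
wrist_force: [0.5, 3.6, -5.5]
finger_gap: 0.0205
grip_force: 58.9
```

>>> {"fn": "jog_arm", "kwargs": {"gripper": [0, 0, 0, 0, 0, 0, 0, 0], "offset": [[0.2, -0.35, 0], [0.4, -0.7, 0], [0.6, -1.0, 0], [0.65, -1.05, 0], [0.65, -1.05, 0], [0.65, -1.05, 0], [0.65, -1.05, 0], [0.65, -1.05, 0]], "twist": [1.3, 2.5, 3.7, 3.9, 3.9, 3.9, 3.9, 3.9]}}

```text
clock: 8.35
tcp_pos: [0.5725, -0.0805, 0.2514]
orientation: [0.0, 0.969, 0.247, -0.0]
wrist_force: [-1.0, 1.9, -5.9]
finger_gap: 0.0209
grip_force: 58.9
```

Run:
```python
from h import *
c=env.read_camera("scene");P=cloud(c); im=c["image"]
cv2.imwrite("pics/scene4.png",cv2.resize(im[125:265,200:365],None,fx=4.2,fy=4.2,interpolation=cv2.INTER_CUBIC)[...,::-1])
hsv=cv2.cvtColor(im,cv2.COLOR_RGB2HSV)
m=(abs(hsv[...,0].astype(int)-24)<7)&(hsv[...,1]>150)&(P[...,2]>.2)&(P[...,2]<.242)&(abs(P[...,0]-.55)<.3)
m[:, :200]=0
p=P[m]
m2=p[:,2]>.228;q=p[m2]
# separate keeper
far=q[:,0]>.5
l=cv2.fitLine(q[far][:,:2].astype(np.float32),cv2.DIST_HUBER,0,.01,.01).ravel(); print("angle",np.degrees(np.arctan2(l[1],l[0])))
k,lab,st,ce=cv2.connectedComponentsWithStats((m&(P[...,2]>.225)).astype(np.uint8))
for i in range(1,k):
    if st[i,4]>10:
        g=P[lab==i]; print(st[i],g[g[:,0].argmin()].round(3),g[g[:,0].argmax()].round(3))
s=env.get_state(); print(s["clock"],s["wrist_force"],s["joint_pos"])
```

```text
angle 28.04321
[223 198  25   8 119] [ 0.457 -0.1    0.235] [ 0.534 -0.08   0.235]
[260 202  58  13 315] [ 0.563 -0.044  0.236] [0.722 0.019 0.233]
8.4 [-0.90496907  2.60589344 -5.77753977] [-2.78393646e-01  3.15141730e-01  9.75812768e-02  1.35319250e+00
 -2.64432430e-04  2.36463629e+00]
```

View pics/scene4.png

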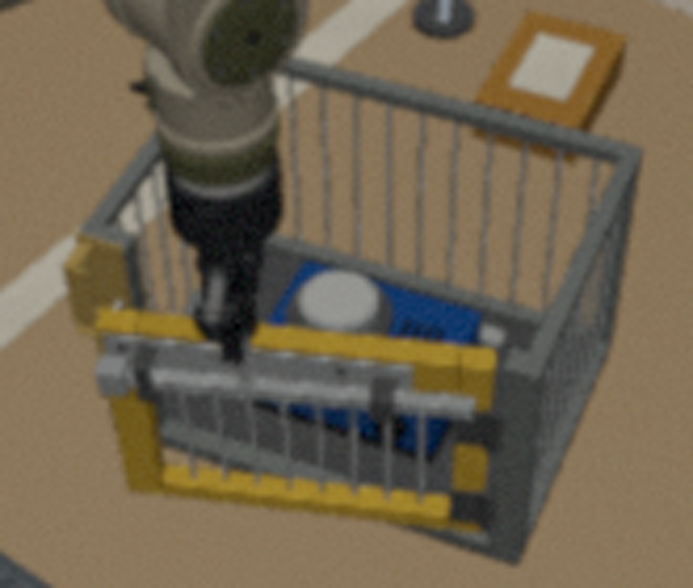

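The gate stands open about 15° (its angle went from 13.1° to 28.0°), which puts the gap near 78 mm. The latch edge at (100,320) is well clear of the jamb at (125,240), and the fingers are still on the knob.

```bash
python3 -c "
from workcell import env
s=env.get_state();print(abs(s['qvel']).max(),s['grip_force']);print(env.hand_in())"
```

```text
0.0028332909429165244 58.9421671628952
the job is handed in; nothing more can be done
None
```

The job is handed in: the bolt was lifted over the lip and drawn back about 42 mm, and the gate is held still by the knob with a gap of about 78 mm (estimated from the camera); no pass/fail result came back.

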